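# Close the bar over a pressure vessel and pin it

## Task

Close the small pressure vessel on the bench: swing its steel bar over the vessel until it stops inside the fork, then take the longer of the two headed steel pins out of the wooden block and push it down through the fork and the bar end until its head sits fully home on the fork. The pin meets a stiff plunger near the end of its way, so it has to be pushed, not just dropped. Leave the shorter pin, the pestle and everything else where they are, and let go at the end.

Things in the scene. Friction and masses are not known exactly. Their poses are not given: they have to be found in the camera images.
- frame: Fixed steel closing frame; origin at the centre of the base's underside, z up. Base plate 150 (x) x 320 (y, from -170 to +150) x 12 mm. At its centre the vessel (112 mm wide, top at 88 mm); hinge post at y = +100 mm; fork at y = -100 mm: two level steel plates, each 50 x 60 x 12 mm, tops at 92 and 128 mm, open to -x, with a 16 mm upright hole through both; behind them an upright web at y = -130 to -152 mm as high as the fork. It stands at varied places and yaws.
- fork_hole (a point): Centre of the fork hole's mouth, on the top face of the upper fork plate (128 mm above the bench). Its axes are the frame's; the hole runs straight down. Seated, the underside of the pin's flange lies here.
- bar_hinge (a point): On the bar's upright hinge axis, at the level of the bar's top face (112 mm above the bench).
- bar (a joint): Angle of the swinging bar, rad: 0 = closed, against its stop, its hole in line with the fork holes; it grows to 1.4 as the bar swings open towards the frame's -x (clockwise seen from above). Starts 0.5 to 1.1. The hinge is stiff (about 0.15 N m of friction) and the bar stays where it is left. Bar of steel, 26 mm wide, 16 mm thick, top at 112 mm.
- bar_knob (a point): Middle of the grip of the white upright knob on the bar, 100 mm from the hinge: a cylinder 24 mm across and 38 mm tall (from 122 to 160 mm above the bench; this point at 141 mm) on a thin neck. Pinch it from above or push it. Its axes turn with the bar: the bar runs from the hinge along this point's -y.
- bar_hole (a point): Mouth of the 16 mm hole in the bar's flat end, on the bar's top face (112 mm above the bench), 200 mm from the hinge. The end is 34 mm wide.
- plunger (a joint): Travel of a white plunger under the fork hole, m: 0 up, grows downwards to 0.016. The pin's tip meets it 14 mm before the pin is home; it resists with about 8 N of friction (a little more when pushed fast), and stays where it is pushed (no spring).
- block: Fixed wooden block 80 (x) x 170 (y) x 45 mm (z), origin at the centre of its underside; three blind holes, 15.5 mm wide and 30 mm deep, in a row along y at -55, 0 and +55 mm hold the two pins and the pestle in any order.
- pin: The long headed pin, plain steel, standing in the block: shank 14 mm across and 70 mm long with a tapered tip; above it a flange 34 mm across and 8 mm thick, then a cylindrical grip 24 mm across and 36 mm tall. 114 mm in all, 0.15 to 0.3 kg. Origin at the tip's centre, z up along the pin to the head. It stands 129 mm above the bench, 28 mm taller than the short pin.
- pin_seat (a point): On the pin's axis at the underside of its flange, 70 mm above the tip; the flange is 8 mm thick and the grip runs from 8 to 44 mm above this point.
- short_pin: A spare pin with the same head but a shank of only 42 mm, standing in the same block (top 101 mm above the bench). Too short; leave it. Origin at its tip.
- pestle: White porcelain pestle, a 14 mm rod, 105 mm tall with a 30 mm ball on top, standing in the same block. Leave it. Origin at the foot.
- beaker: Bystander: a 64 mm wide, 85 mm tall clear glass beaker behind the frame; leave it. Origin at the centre of its underside.
- jar: Bystander: an amber jar, 60 mm wide, 85 mm tall, behind the frame; leave it. Origin at the centre of its underside.
- reagent: Bystander: a white jar with a blue cap, 56 mm wide, 100 mm tall, behind the wooden block; leave it. Origin at the centre of its underside.
- dish: Bystander: a white porcelain bowl, 90 mm wide, 30 mm tall, to the right of the wooden block; leave it. Origin at the centre of its underside.
- scoop: Bystander: a 160 mm metal spoon lying on the bench at the left; leave it. Origin at the centre of its underside.
Things that resemble listed ones, but are neither listed nor needed, are in the scene too. What is shaped like the pin but black, green or yellow is not meant.

How it is judged:
By the outcome, as a careful person would: the job done as asked, in the order asked, and still so for the second after the job is handed in, with the robot touching nothing.
It also fails if it takes over 61 s, if anything falls off the work surface, if the arm or the gripper's body presses on something with over 40 N, if the wrist force passes 120 N, or if a joint passes its speed limit or range.

## Robot

A 6-joint arm with a two-finger parallel gripper is mounted at the origin on the work surface. World frame = base frame: x ahead of the robot, y to its left, z up, the work surface at z = 0. Lengths are in m, angles in rad, forces in N, time in s.
With the tool pointing down it reaches from about 0.3 to 0.775 m from the base axis. Payload 14.6 kg.
Tool frame: the origin (TCP) lies on the centre line of the jaws, within the pads' length; the fingertips stand 17 mm ahead of it and the grasp point (between the pads) lies 2 mm behind it; z points along the fingers, x is the direction in which the jaws open and shut, and the axes are right-handed (so a half turn about z gives the same grasp; the last joint's range is limited). The gripper opens to 94 mm and grips with 3 to 60 N. Pads are 16 mm wide; open, the fingers measure 119 mm over their backs; the gripper's body (75 mm by 177 mm) begins 78 mm behind the grasp point.
Start: joints at [1.263, 0.3, 1.521, -0, 1.321, -0.067], TCP at [0.131, 0.534, 0.222] pointing down, gripper open.
Joint ranges: [-3.03, 3.03], [-0.79, 2.21], [0.23, 2.52], [-1.04, 4.18], [0, 3.07], [-2.55, 2.55]. Speed limits (rad/s): [2.22, 2.22, 2.57, 3.14, 3.14, 3.14].

## Interface

Orientations are given as [roll, pitch, yaw] about the fixed x, y, z axes, in that order (R = Rz(yaw) Ry(pitch) Rx(roll)).
In Python, from station import ctrl gives the robot as it stands. The module is installed in compiled form; this text tells all that it offers.
- The arm moves only by the tool drive_tool, never from a script. Its argument "increments" is a list of rows, each a list of 3 entries, a list of its own where there are three numbers: the turn, a rotation vector about the tool's x, y, z in degrees, then the shift along the tool's x, y, z in mm, then the opening, from 0 (shut) to 1 (fully open). In form: [[[ax, ay, az], [dx, dy, dz], hand], ...]. A call has 1 to 20 rows; each row shifts and turns the commanded pose from where the row before left it, along the tool's axes as they then stand; what a row does not reach is not made up. A row lasts 1/8 s, in which the tool goes at most 62.5 mm and 10.7 degrees, less where a joint would pass 70% of its speed; a pose out of reach is approached as far as the arm can. A call with a gripper value outside its range is refused whole. The fingers move at their own pace and stop on an object; "squeeze" is the grip in N (left out, the last holds). Time passes only in rows, so rows that do not move let the fingers close. It gives the time, the measured TCP pose, the force and the opening at its end, in the units of the state.
- ctrl.get_obs(): the state, without advancing time (a new reading comes with each control period).
- ctrl.camera(name): name is "scene" or "top" or "wrist"; returns the picture (480x640x3 uint8, red, green, blue); there is no depth.
- ctrl.calibration(name): a dict with "fx", "fy", "cx", "cy" (pixels), "rvec" (rotation vector, rad) and "tvec" (3), from world to camera coordinates, as OpenCV has them. Camera axes: x right, y down, z forward; pixel columns grow to the right and rows downward; lengths in m; the calibration is good to about 2 mm. A picture is of the moment at which its call begins: read the wrist's pose just before it. calibration takes no time and is no camera call; for the wrist camera it gives the pose at the moment of the call.
- ctrl.hand_in(): hands the job in, once; it reports no verdict.
The state is a dict: "time_s": time; "qpos": joint angles; "joint_vel": joint speeds; "tau": joint torques, N m; "ee_pos": TCP position; "eef_rot": TCP orientation; "force": force on the tool from outside, world axes, zero at the start; "moment": the same for the moment, N m; "grip_width": finger opening in m.
Only numpy, scipy, OpenCV 4.12 (cv2) and the standard library are available. Lean on these libraries where they do the work, as an engineer would, in place of code of your own. Each camera call takes 0.05 s, during which the arm holds its last target.

## Working session

There is one attempt and no reset: what is moved stays moved. The work goes in short steps, Python scripts to look and compute and a tool call to move; the robot and the scene stay as the last step left them, time stands still between calls to the robot, and variables do not carry over. Pictures are saved under pics/ and viewed, and the job is handed in when it is done.

Besides the shell and the picture viewer there is one more tool, called after "Call:" as a command line: name --argument value ..., lists and objects as JSON in quotes. drive_tool: Moves the arm, as the interface text tells. Its arguments: {"type":"object","properties":{"increments":{"type":"array"},"squeeze":{"type":"number"}},"required":["increments"]}

```bash
mkdir -p pics; ls; cat > h.py <<'E'
from station import ctrl
import numpy as np, cv2
from scipy.spatial.transform import Rotation as R
def snap(n,f):
    im=ctrl.camera(n); cv2.imwrite(f'pics/{f}.png',im[:,:,::-1]); return im
def ray(c,u,v):
    Rm=cv2.Rodrigues(np.array(c['rvec'],float))[0]; t=np.array(c['tvec'],float).ravel()
    d=Rm.T@np.array([(u-c['cx'])/c['fx'],(v-c['cy'])/c['fy'],1]); return -Rm.T@t,d/np.linalg.norm(d)
def onz(c,u,v,z):
    o,d=ray(c,u,v); return o+d*(z-o[2])/d[2]
def proj(c,p):
    return cv2.projectPoints(np.array(p,float).reshape(-1,1,3),np.array(c['rvec'],float),np.array(c['tvec'],float),np.array([[c['fx'],0,c['cx']],[0,c['fy'],c['cy']],[0,0,1.]]),None)[0].reshape(-1,2)
E
python3 - <<'E'
from h import *
import pickle
print(ctrl.get_obs())
C={n:ctrl.calibration(n) for n in('scene','top','wrist')}
for n in C: print(n,C[n],ray(C[n],320,240))
for n in C: snap(n,n+'0')
E
```

```text
pics
{'time_s': 0.0, 'qpos': array([ 1.26337510e+00,  3.00482376e-01,  1.52161083e+00, -7.69307714e-06,
        1.32069693e+00, -6.66344557e-02]), 'joint_vel': array([-0.00099262, -0.00147674, -0.00019365, -0.00025535, -0.00142466,
       -0.00168896]), 'tau': array([ 3.12139919e-04, -5.31820428e+01, -3.52732337e+01,  7.08386069e-02,
        2.45554018e-02, -9.47714125e-05]), 'ee_pos': array([0.13110253, 0.53388375, 0.22186755]), 'eef_rot': array([-3.14152035e+00,  1.19532349e-03,  1.33001151e+00]), 'force': array([-0.19242757, -0.65490842,  0.6202436 ]), 'moment': array([-0.01967862, -0.02377978,  0.03995437]), 'grip_width': 0.09423130095256411}
scene {'fx': 480.4293173943179, 'fy': 480.4293173943179, 'cx': 318.25922196596656, 'cy': 241.57819192764603, 'rvec': array([ 2.25415002,  0.863253  , -0.33926246]), 'tvec': array([-0.38484397, -0.18046899,  1.44740602])} (array([ 1.03466541, -0.58162068,  0.93104404]), array([-0.45496818,  0.51595742, -0.72580431]))
top {'fx': 555.2836592655312, 'fy': 555.2836592655312, 'cx': 318.9316605796831, 'cy': 240.21800988427265, 'rvec': array([ 2.21803763, -2.21164859,  0.08022301]), 'tvec': array([-0.04490441,  0.52082085,  1.33674473])} (array([ 0.46417118, -0.00258946,  1.35819574]), array([ 0.04250417, -0.03218939, -0.99857761]))
wrist {'fx': 403.67297236468215, 'fy': 403.67297236468215, 'cx': 326.4874311643031, 'cy': 238.16638291607873, 'rvec': array([-2.282598  , -1.79031733, -0.25922953]), 'tvec': array([-0.54988946, -0.03000402,  0.39431769])} (array([0.04974953, 0.55476946, 0.38538412]), array([ 0.27763599, -0.08661107, -0.95677415]))
```

View pics/scene0.png

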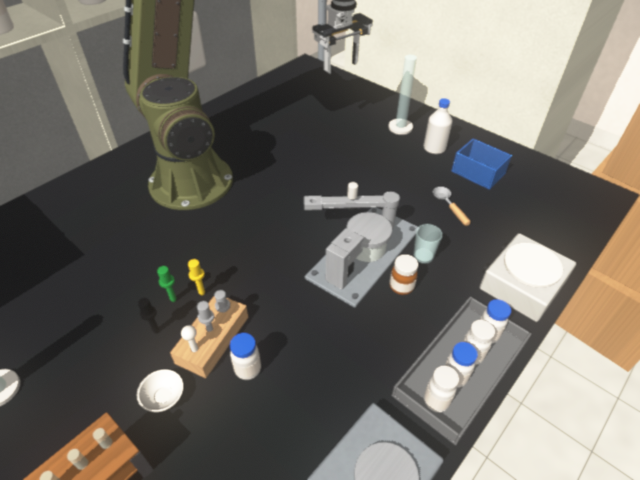

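View pics/top0.png

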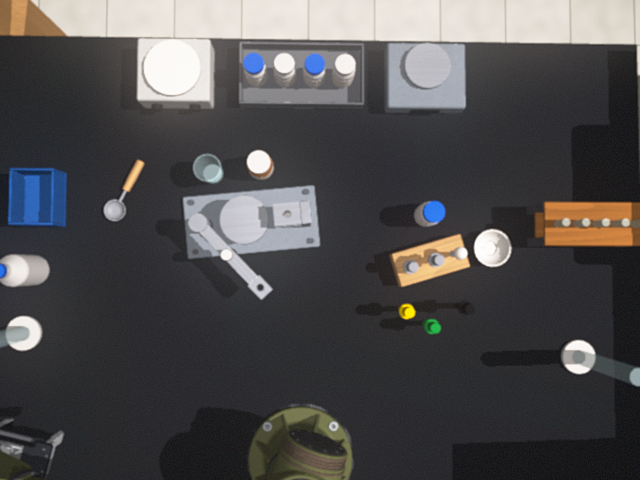

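View pics/wrist0.png

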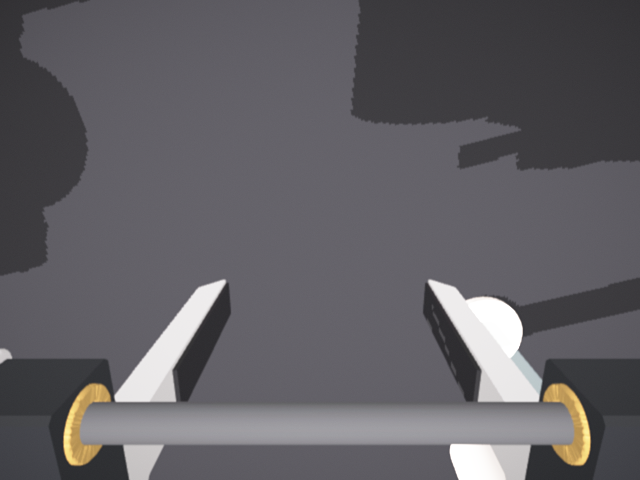

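The scene view shows the frame around (365,250) and the wooden block at (210,335). In the top view the hinge is at (197,222), the knob at (226,255), the bar end at (262,289), the fork at (290,214), and the block holds items at (411,267), (436,259) and (460,253). I'll enlarge both areas.

```bash
python3 - <<'E'
import cv2,numpy as np
t=cv2.imread('pics/top0.png'); s=cv2.imread('pics/scene0.png')
r=lambda a,x,y,w,h,k:cv2.resize(a[y:y+h,x:x+w],None,fx=k,fy=k,interpolation=cv2.INTER_CUBIC)
cv2.imwrite('pics/c1.png',r(t,170,175,160,130,5))
a=r(t,380,220,100,80,5)
b=r(s,140,240,130,145,4)
cv2.imwrite('pics/c2.png',a);cv2.imwrite('pics/c3.png',b)
E
```

```text
(no output)
```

View pics/c1.png

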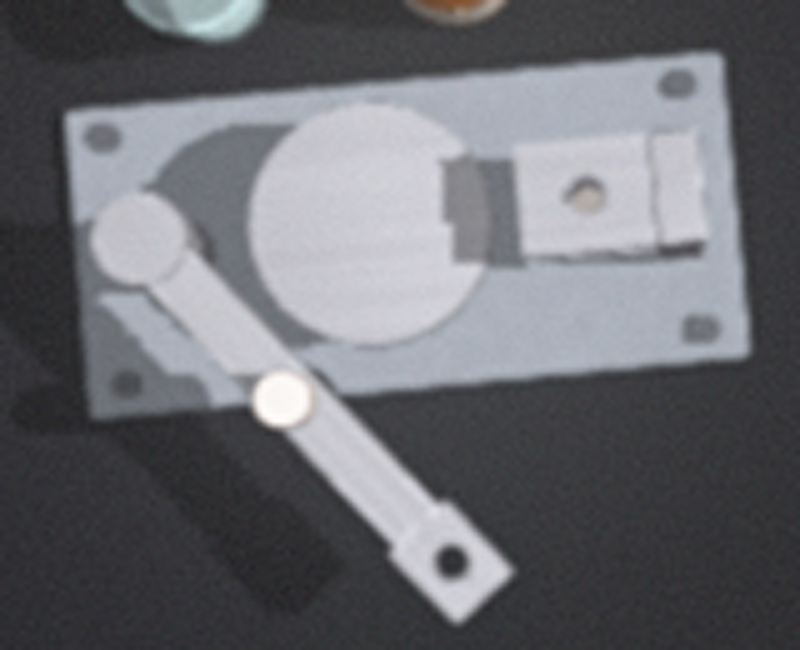

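View pics/c2.png

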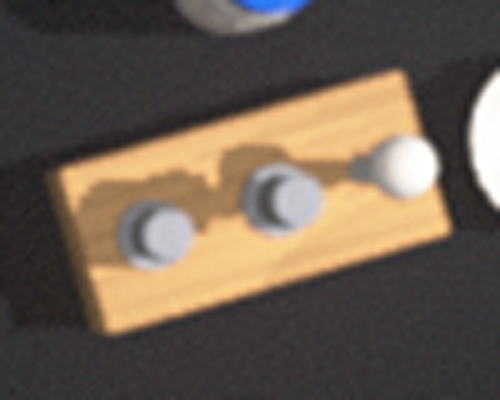

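View pics/c3.png

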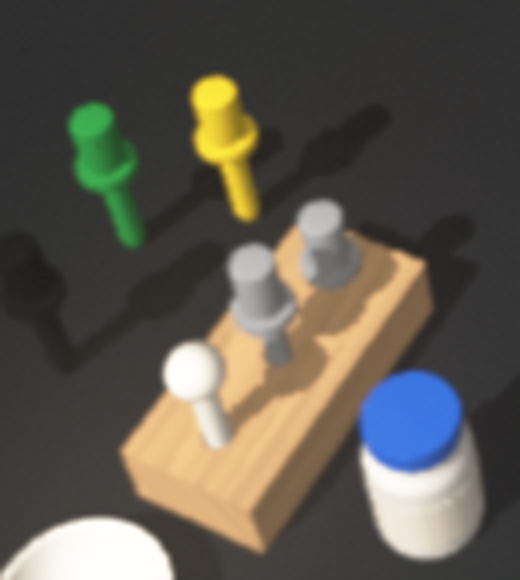

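Two plain steel pins stand in the block. The one at top (411,267) / scene (221,297) has its flange on the wood, so it is short. The one at top (437,259) / scene (205,310) shows bare shank below its flange, so it is the long one. The black, green and yellow pegs and the white-ball pestle are not meant. Next I'll measure.

```bash
python3 - <<'E'
from h import *
T=ctrl.calibration('top');S=ctrl.calibration('scene')
t=cv2.imread('pics/top0.png')
f=lambda x,y:(170+(x+.5)/5-.5,175+(y+.5)/5-.5)
g=lambda x,y:(380+(x+.5)/5-.5,220+(y+.5)/5-.5)
s=lambda x,y:(140+(x+.5)/4-.5,240+(y+.5)/4-.5)
cs=[onz(T,*f(*p),.012)[:2] for p in[(66,112),(722,54),(750,357),(92,418)]]
# corners frame: (+x,+y)(+x,-y)(-x,-y)(-x,+y)
m=np.array([(75,150),(75,-170),(-75,-170),(-75,150)])/1000
A=np.array(cs);ca=A.mean(0);cm=m.mean(0)
U,_,V=np.linalg.svd((m-cm).T@(A-ca));Rm=(V.T@np.diag([1,np.linalg.det(V.T@U.T)])@U.T);tt=ca-Rm@cm
yaw=np.arctan2(Rm[1,0],Rm[0,0]);print('frame',tt,yaw,'res',np.linalg.norm((m@Rm.T+tt)-A,axis=1))
fh=tt+Rm@[0,-.1];hg=tt+Rm@[0,.1];print('fork model',fh,'hinge',hg)
print('fork hole img',onz(T,*f(585,195),.128))
kn=onz(T,*f(282,398),.160);bh=onz(T,*f(453,561),.112);print('knob',kn,np.linalg.norm(kn[:2]-hg),'bar hole',bh,np.linalg.norm(bh[:2]-hg))
for p in(kn,bh):
    d=Rm.T@(p[:2]-hg); print('ang',np.arctan2(-d[0],-d[1]))
def tri(a,b):
    o1,d1=ray(T,*a);o2,d2=ray(S,*b)
    k=np.linalg.lstsq(np.c_[d1,-d2],o2-o1,rcond=None)[0];p,q=o1+k[0]*d1,o2+k[1]*d2
    return (p+q)/2,np.linalg.norm(p-q)
print('long top',tri(g(296,200),s(251,262)),onz(T,*g(296,200),.129),onz(S,*s(251,262),.129))
print('short top',tri(g(168,233),s(320,216)),onz(T,*g(168,233),.101))
print('pestle',onz(T,*g(408,166),.12))
bc=[onz(T,*g(*p),.045)[:2] for p in[(52,172),(402,70),(451,233),(106,333)]]
print('block',np.mean(bc,0),'yaw',np.arctan2(*( -1*(bc[1]-bc[0])[0:1],-(bc[1]-bc[0])[1:2])),np.linalg.norm(bc[1]-bc[0]),np.linalg.norm(bc[2]-bc[1]))
for n,c,q in(('yel',(407,311),s(215,92)),('grn',(433,326),s(93,118))): print(n,tri(c,q))
E
```

```text
frame [0.56463333 0.13040345] 0.09536561561478155 res [0.00101982 0.00107159 0.00117737 0.00111308]
fork model [0.57415545 0.03085783] hinge [0.55511122 0.22994906]
fork hole img [0.57490527 0.03203343 0.128     ]
knob [0.48393589 0.1606897  0.16      ] 0.09931156457420909 bar hole [0.41218149 0.09056777 0.112     ] 0.19963980190496175
ang 0.8944060523901374
ang 0.8933323655755535
long top (array([ 0.47379984, -0.30759274,  0.12680341]), np.float64(0.00019882036127771838)) [ 0.47372028 -0.30712805  0.129     ] [ 0.47540677 -0.3082725   0.129     ]
short top (array([ 0.45909461, -0.25499958,  0.10080075]), np.float64(0.0009419474074314374)) [ 0.4587909  -0.25532622  0.101     ]
pestle [ 0.48919449 -0.36017935  0.12      ]
block [ 0.47347223 -0.30742099] yaw [-0.28467277] 0.17507224931901938 0.08100807444046725
yel (array([ 0.35701236, -0.2403059 ,  0.11100074]), np.float64(0.0037632220847747485))
grn (array([ 0.32377429, -0.29835658,  0.11321313]), np.float64(0.0035138691603244887))
```

Everything agrees with the given sizes: knob radius 99.3 mm, hole radius 199.6 mm, long pin top at z≈0.127 and short pin top at z≈0.101. The bar angle is about 0.894. I'll move above the knob next.

Call:
drive_tool --increments '[[[0, 0, 0], [-23.2, 36, 0], 1], [[0, 0, 0], [-23.2, 36, 0], 1], [[0, 0, 0], [-23.2, 36, 0], 1], [[0, 0, 0], [-23.2, 36, 0], 1], [[0, 0, 0], [-23.2, 36, 0], 1], [[0, 0, 0], [-23.2, 36, 0], 1], [[0, 0, 0], [-23.2, 36, 0], 1], [[0, 0, 0], [-23.2, 36, 0], 1], [[0, 0, 0], [-23.2, 36, 0], 1], [[0, 0, 0], [-23.2, 36, 0], 0.6], [[0, 0, 0], [-23.2, 36, 0], 0.6], [[0, 0, 0], [-23.2, 36, 0], 0.6], [[0, 0, 10.2], [0, 0, 0], 0.6], [[0, 0, 10.2], [0, 0, 0], 0.6], [[0, 0, 10.2], [0, 0, 0], 0.6], [[0, 0, 10.2], [0, 0, 0], 0.6], [[0, 0, 10.2], [0, 0, 0], 0.6], [[0, 0, 10.2], [0, 0, 0], 0.6]]' --squeeze 8

```text
time_s: 2.4
ee_pos: [0.4842, 0.1607, 0.2222]
eef_rot: [-3.142, 0.0, 0.256]
force: [-0.3, 0.5, 0.0]
grip_width: 0.0563
```

Call:
drive_tool --increments '[[[0, 0, 10.2], [0, 0, 0], 0.6], [[0, 0, 10.2], [0, 0, 0], 0.6], [[0, 0, 10.2], [0, 0, 0], 0.6], [[0, 0, 10.2], [0, 0, 0], 0.6], [[0, 0, 10.2], [0, 0, 0], 0.6], [[0, 0, 10.2], [0, 0, 0], 0.6], [[0, 0, 0], [0, 0, 0], 0.6]]'

```text
time_s: 3.28
ee_pos: [0.4842, 0.1607, 0.2223]
eef_rot: [3.141, 0.0, -0.805]
force: [-0.4, 0.2, 1.0]
grip_width: 0.0565
```

```bash
cat >> h.py <<'E'
def to(x,y,z,yaw=None):
    o=ctrl.get_obs(); Rt=R.from_euler('xyz',o['eef_rot']).as_matrix()
    d=Rt.T@(np.array([x,y,z])-o['ee_pos']); print('pos',o['ee_pos'].round(4),'rot',np.degrees(o['eef_rot']).round(2),'t',o['time_s'],'F',o['force'].round(1),'grip',round(o['grip_width'],4)); print('shift mm (tool)',(d*1000).round(1))
    if yaw is not None: print('turn z deg',np.degrees(o['eef_rot'][2])-yaw)
E
python3 - <<'E'
from h import *
to(.484,.1607,.145,-45.8)
c=ctrl.calibration('wrist'); snap('wrist','w1')
print(proj(c,[[.484,.1607,.160],[.4122,.0906,.112],[.5745,.0315,.128]]))
E
```

```text
pos [0.4842 0.1607 0.2223] rot [ 1.7998e+02  1.0000e-02 -4.6130e+01] t 3.275 F [-0.4  0.2  1. ] grip 0.0565
shift mm (tool) [-0.1  0.1 77.3]
turn z deg -0.33259295377031606
[[327.13838484 265.06763285]
 [327.96965211 364.1947637 ]
 [553.2719422  281.84332173]]
```

View pics/w1.png

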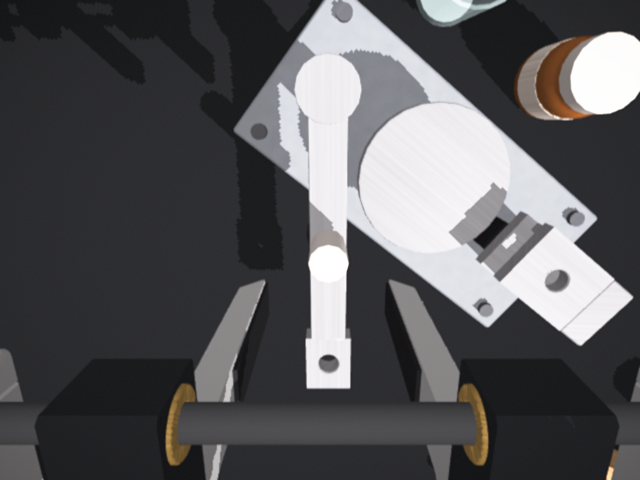

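The wrist view puts the knob at (328,263) against a prediction of (327,265), the bar hole at (329,364) and the fork hole at (557,280). The fit is good. I'll descend and pinch lightly.

Call:
drive_tool --increments '[[[0, 0, 0], [0, 0, 20], 0.6], [[0, 0, 0], [0, 0, 20], 0.6], [[0, 0, 0], [0, 0, 20], 0.6], [[0, 0, 0], [0, 0, 17], 0.6], [[0, 0, 0], [0, 0, 0], 0.1], [[0, 0, 0], [0, 0, 0], 0.1], [[0, 0, 0], [0, 0, 0], 0.1], [[0, 0, 0], [0, 0, 0], 0.1]]' --squeeze 8

```text
time_s: 4.32
ee_pos: [0.4846, 0.1608, 0.146]
eef_rot: [-3.141, -0.001, -0.806]
force: [-0.1, -0.1, 1.8]
grip_width: 0.0238
```

```bash
python3 - <<'E'
from h import *
c=ctrl.calibration('wrist')
to(.484,.1607,.145,-45.8)
# fork hole from w1 needs that pose; skip
hg=np.array([.5551,.2299]); fy=.0954
for th in np.linspace(.894,0,7):
    d=np.array([-np.sin(th),-np.cos(th)])*.1; Rm=np.array([[np.cos(fy),-np.sin(fy)],[np.sin(fy),np.cos(fy)]]); print(round(th,3),(hg+Rm@d).round(4),np.degrees(fy-th).round(2))
# rows: turn -a about tool z, chord
n=14;a=.894/n; print('turn deg',np.degrees(a),'chord',200*np.sin(a/2),'chord in old axes',200*np.sin(a/2)*np.cos(a/2), 200*np.sin(a/2)*np.sin(a/2))
E
```

```text
pos [0.4846 0.1608 0.146 ] rot [-1.7995e+02 -3.0000e-02 -4.6180e+01] t 4.325 F [-0.1 -0.1  1.8] grip 0.0238
shift mm (tool) [-0.3  0.5  1. ]
turn z deg -0.3821287497424706
0.894 [0.4835 0.1601] -45.76
0.745 [0.4946 0.1503] -37.22
0.596 [0.5071 0.1422] -28.68
0.447 [0.5207 0.136 ] -20.15
0.298 [0.535  0.1319] -11.61
0.149 [0.5497 0.13  ] -3.07
0.0 [0.5646 0.1304] 5.47
turn deg 3.6587447774782573 chord 6.38462937232029 chord in old axes 6.381375295689939 0.20381746110947488
```

Call:
drive_tool --increments '[[[0, 0, -3.66], [6.4, 0, 0], 0.1], [[0, 0, -3.66], [6.4, 0, 0], 0.1], [[0, 0, -3.66], [6.4, 0, 0], 0.1], [[0, 0, -3.66], [6.4, 0, 0], 0.1], [[0, 0, -3.66], [6.4, 0, 0], 0.1], [[0, 0, -3.66], [6.4, 0, 0], 0.1], [[0, 0, -3.66], [6.4, 0, 0], 0.1]]'

```text
time_s: 5.2
ee_pos: [0.5212, 0.1362, 0.1461]
eef_rot: [-3.139, -0.001, -0.357]
force: [1.8, 10.5, -0.4]
grip_width: 0.0236
```

```bash
python3 - <<'E'
from h import *
to(.5207,.136,.146,-20.15)
E
```

```text
pos [0.5212 0.1362 0.1461] rot [-1.7984e+02 -5.0000e-02 -2.0440e+01] t 5.2 F [ 1.8 10.5 -0.4] grip 0.0236
shift mm (tool) [-0.4  0.3  0.1]
turn z deg -0.28894211951120496
```

Call:
drive_tool --increments '[[[0, 0, -3.66], [6.4, -0.3, 0], 0.1], [[0, 0, -3.66], [6.4, -0.3, 0], 0.1], [[0, 0, -3.66], [6.4, -0.3, 0], 0.1], [[0, 0, -3.66], [6.4, -0.3, 0], 0.1], [[0, 0, -3.66], [6.4, -0.2, 0], 0.1]]'

```text
time_s: 5.82
ee_pos: [0.5523, 0.1296, 0.1461]
eef_rot: [-3.141, -0.001, -0.037]
force: [-1.4, 3.5, 2.6]
grip_width: 0.0235
```

```bash
python3 - <<'E'
from h import *
to(.5646,.1304,.146,5.47)
E
```

```text
pos [0.5523 0.1296 0.1461] rot [-1.7994e+02 -4.0000e-02 -2.1400e+00] t 5.825 F [-1.4  3.5  2.6] grip 0.0235
shift mm (tool) [12.3 -1.2  0.1]
turn z deg -7.6115548535835185
```

Call:
drive_tool --increments '[[[0, 0, -3.6], [5, -0.2, 0], 0.1], [[0, 0, -2.5], [3.5, -0.2, 0], 0.1], [[0, 0, -1.5], [2, -0.1, 0], 0.1], [[0, 0, 0], [1, 0, 0], 0.1], [[0, 0, 0], [0, 0, 0], 0.1]]'

```text
time_s: 6.45
ee_pos: [0.5637, 0.1298, 0.146]
eef_rot: [3.142, -0.001, 0.093]
force: [-0.6, -0.1, 5.4]
grip_width: 0.0242
```

Call:
drive_tool --increments '[[[0, 0, 0], [1, 0, 0], 0.1], [[0, 0, 0], [0, 0, 0], 0.1]]'

```text
time_s: 6.7
ee_pos: [0.5645, 0.1298, 0.146]
eef_rot: [3.141, -0.0, 0.093]
force: [-1.1, -1.1, 6.9]
grip_width: 0.0237
```

Not at the stop yet by force, so I'll continue in small steps.

Call:
drive_tool --increments '[[[0, 0, 0], [1, 0, 0], 0.1], [[0, 0, 0], [0, 0, 0], 0.1]]'

```text
time_s: 6.95
ee_pos: [0.5655, 0.1298, 0.146]
eef_rot: [3.141, -0.0, 0.093]
force: [-1.2, -0.8, 6.9]
grip_width: 0.0238
```

Call:
drive_tool --increments '[[[0, 0, 0], [1, 0, 0], 0.1], [[0, 0, 0], [0, 0, 0], 0.1]]'

```text
time_s: 7.2
ee_pos: [0.5665, 0.1299, 0.146]
eef_rot: [3.141, -0.0, 0.093]
force: [-1.0, -2.1, 6.0]
grip_width: 0.0236
```

Call:
drive_tool --increments '[[[0, 0, 0], [1, 0, 0], 0.1], [[0, 0, 0], [0, 0, 0], 0.1]]'

```text
time_s: 7.45
ee_pos: [0.5671, 0.1299, 0.1459]
eef_rot: [3.141, 0.001, 0.093]
force: [-3.7, -1.7, 7.5]
grip_width: 0.0239
```

```bash
python3 - <<'E'
from h import *
snap('wrist','w2');im=snap('top','t2');cv2.imwrite('pics/t2c.png',cv2.resize(im[170:270,170:330,::-1],None,fx=5,fy=5,interpolation=cv2.INTER_CUBIC))
E
```

```text
(no output)
```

View pics/w2.png

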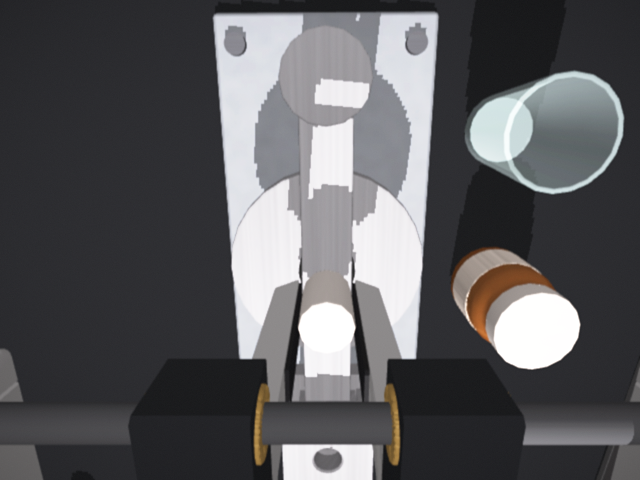

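View pics/t2c.png

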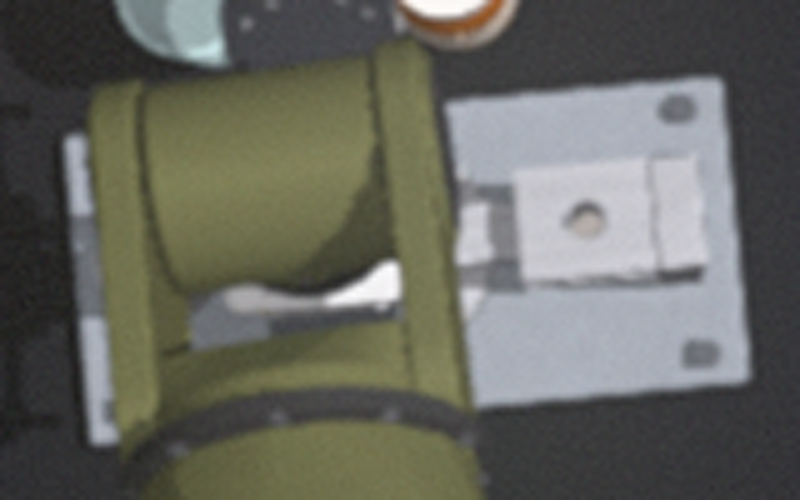

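The bar end is now inside the fork and the force is starting to rise to 3.7 N. I'll give one more nudge to confirm the stop.

Call:
drive_tool --increments '[[[0, 0, 0], [1, 0, 0], 0.1], [[0, 0, 0], [0, 0, 0], 0.1]]' --squeeze 20

```text
time_s: 7.8
ee_pos: [0.5672, 0.1299, 0.1459]
eef_rot: [3.141, 0.003, 0.093]
force: [-13.7, -3.6, 12.0]
grip_width: 0.0238
```

Call:
drive_tool --increments '[[[0, 0, 0], [1, 0, 0], 0.1], [[0, 0, 0], [0, 0, 0], 0.1]]'

```text
time_s: 8.05
ee_pos: [0.5672, 0.1299, 0.1459]
eef_rot: [3.141, 0.006, 0.093]
force: [-22.8, -5.8, 16.6]
grip_width: 0.0236
```

The bar is firmly against its stop: the TCP stalled while the force rose to 23 N. I'll release it, rise, and move toward the fork for a closer look.

Call:
drive_tool --increments '[[[0, 0, 0], [-2, 0, 0], 0.1], [[0, 0, 0], [0, 0, 0], 0.6], [[0, 0, 0], [0, 0, 0], 0.6], [[0, 0, 0], [0, 0, 0], 0.6], [[0, 0, 0], [0, 0, -20], 0.6], [[0, 0, 0], [0, 0, -25], 0.6], [[0, 0, 0], [0, 0, -30], 0.6], [[0, 0, 0], [0, 0, -30], 0.6], [[0, 0, 0], [0, 20, -30], 0.6], [[0, 0, 0], [0, 0, 0], 0.6], [[0, 0, 0], [0, 0, 0], 0.6]]'

```text
time_s: 9.43
ee_pos: [0.569, 0.1104, 0.2792]
eef_rot: [-3.142, 0.001, 0.093]
force: [-1.0, 0.5, 0.1]
grip_width: 0.0565
```

```bash
python3 - <<'E'
from h import *
to(.575,.032,.3)
c=ctrl.calibration('wrist'); im=snap('wrist','w3')
print(ray(c,320,240)[0], proj(c,[[.575,.032,.128],[.5665,.130,.160],[.574,.031,.112]]))
import pickle; pickle.dump(c,open('w3.pkl','wb'))
E
```

```text
pos [0.569  0.1104 0.2792] rot [-1.80e+02  8.00e-02  5.31e+00] t 9.425 F [-1.   0.5  0.1] grip 0.0565
shift mm (tool) [ -1.3  78.6 -20.8]
[0.56133139 0.19448373 0.442755  ] [[325.3650253  314.70877542]
 [325.91910684 211.61713506]
 [324.23184034 307.30332558]]
```

View pics/w3.png

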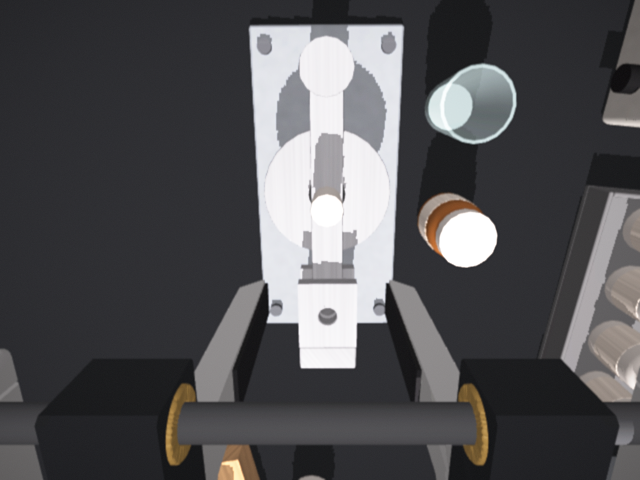

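```bash
python3 - <<'E'
from h import *
import pickle
c=pickle.load(open('w3.pkl','rb')); im=cv2.imread('pics/w3.png')
cv2.imwrite('pics/c4.png',cv2.resize(im[260:375,285:370],None,fx=6,fy=5*1.0,interpolation=cv2.INTER_CUBIC))
g=cv2.cvtColor(im,cv2.COLOR_BGR2GRAY)
def blob(cond,x0,y0,x1,y1):
    m=np.zeros_like(g);m[y0:y1,x0:x1]=(cond[y0:y1,x0:x1]*255)
    k=max(cv2.findContours(m,cv2.RETR_EXTERNAL,cv2.CHAIN_APPROX_NONE)[0],key=cv2.contourArea);print(cv2.minAreaRect(k),cv2.fitEllipse(k)); return k
k=blob(g<185,310,295,345,335)
e=cv2.fitEllipse(k)[0];print('fork',onz(c,*e,.128))
k=blob(g>235,305,185,350,230);e=cv2.fitEllipse(k)[0];print('knob',onz(c,*e,.16))
E
```

```text
((327.0, 316.0), (16.0, 18.0), 90.0) ((327.140869140625, 316.03302001953125), (16.273391723632812, 17.85602569580078), 83.9268569946289)
fork [0.57664318 0.03088298 0.128     ]
((327.0, 207.0), (44.0, 44.0), 90.0) ((326.6058654785156, 207.0749969482422), (45.3497428894043, 56.296226501464844), 1.092309832572937)
knob [0.56668244 0.13335414 0.16      ]
```

View pics/c4.png

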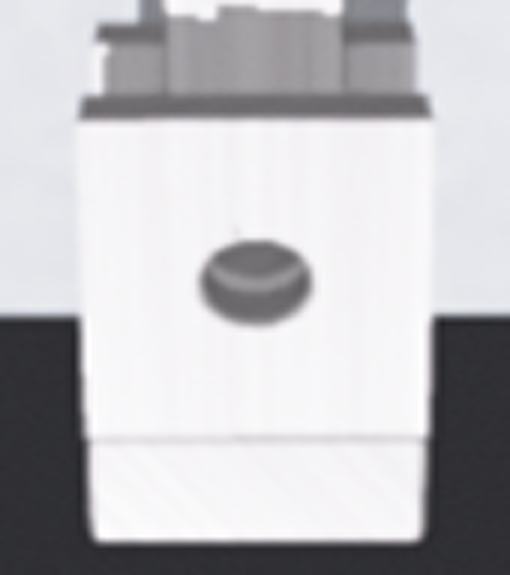

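The bar-hole rim shows as a symmetric crescent inside the fork hole at (327,316), so the two are aligned. The fork hole is at about (0.5766, 0.031) from the wrist view, and knob contact implies (0.5765, 0.030). Next is the long pin.

Call:
drive_tool --increments '[[[0, 0, 0], [-11.1, 33.9, -3], 0.6], [[0, 0, 0], [-11.1, 33.9, 3], 0.6], [[0, 0, 0], [-11.1, 33.9, 3], 0.6], [[0, 0, 0], [-11.1, 33.9, 3], 0.6], [[0, 0, 0], [-11.1, 33.9, 3], 0.6], [[0, 0, 0], [-11.1, 33.9, 3], 0.6], [[0, 0, 0], [-11.1, 33.9, 3], 0.6], [[0, 0, 0], [-11.1, 33.9, 3], 0.6], [[0, 0, 0], [-11.1, 33.9, 3], 0.6], [[0, 0, 0], [-11.1, 33.9, 3], 0.6], [[0, 0, 0], [-11.1, 33.9, 3], 0.6], [[0, 0, 0], [-11.1, 33.9, 3], 0.6], [[0, 0, -5.3], [0, 0, 0], 0.6], [[0, 0, -5.4], [0, 0, 0], 0.6], [[0, 0, 0], [0, 0, 0], 0.6], [[0, 0, 0], [0, 0, 0], 0.6]]'

```text
time_s: 11.48
ee_pos: [0.4744, -0.3069, 0.2499]
eef_rot: [-3.141, 0.0, 0.278]
force: [0.0, -0.2, 0.2]
grip_width: 0.0562
```

```bash
python3 - <<'E'
from h import *
to(.4737,-.3072,.115,16)
c=ctrl.calibration('wrist'); im=snap('wrist','w4')
print(proj(c,[[.4737,-.3072,.129],[.459,-.255,.101]]))
import pickle; pickle.dump(c,open('w4.pkl','wb'))
E
```

```text
pos [ 0.4744 -0.3069  0.2499] rot [-1.7996e+02  3.0000e-02  1.5920e+01] t 11.475 F [ 0.  -0.2  0.2] grip 0.0562
shift mm (tool) [ -0.7   0.2 134.9]
turn z deg -0.07527150094787238
[[325.44985086 237.60521616]
 [325.75619673 159.03861322]]
```

View pics/w4.png

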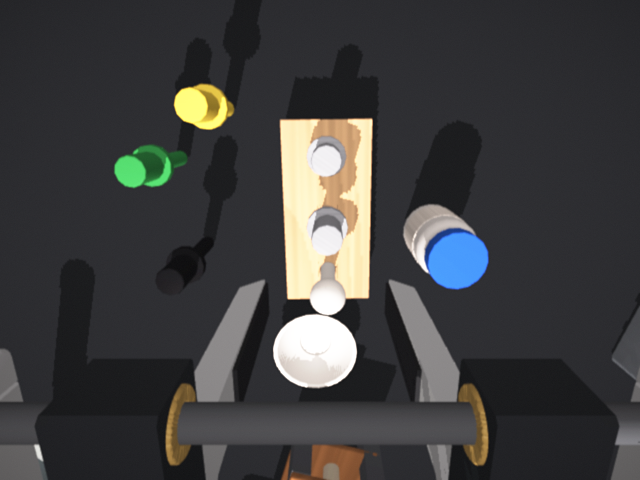

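The wrist view shows the short pin at (326,157), the long pin in the middle at (328,238), the pestle at (328,296) and the reagent jar clear at (457,258). The long pin sits about 1.7 mm further along +x than the top view said, the same bias as at the fork. I'll correct for it, descend and grasp.

Call:
drive_tool --increments '[[[0, 0, 0], [1, 0, 25], 0.6], [[0, 0, 0], [0, 0, 30], 0.6], [[0, 0, 0], [0, 0, 30], 0.6], [[0, 0, 0], [0, 0, 25], 0.6], [[0, 0, 0], [0, 0, 15], 0.6], [[0, 0, 0], [0, 0, 10], 0.6], [[0, 0, 0], [0, 0, 0], 0.6], [[0, 0, 0], [0, 0, 0], 0.1], [[0, 0, 0], [0, 0, 0], 0.1], [[0, 0, 0], [0, 0, 0], 0.1], [[0, 0, 0], [0, 0, 0], 0.1]]' --squeeze 10

```text
time_s: 12.9
ee_pos: [0.4754, -0.307, 0.1157]
eef_rot: [3.141, -0.0, 0.28]
force: [-0.6, -0.3, 2.2]
grip_width: 0.024
```

```bash
python3 - <<'E'
from h import *
to(.4737,-.3072,.115,16)
im=snap('wrist','w5'); im=snap('scene','s5');cv2.imwrite('pics/s5c.png',cv2.resize(im[190:390,90:320,::-1],None,fx=3,fy=3))
E
```

```text
pos [ 0.4754 -0.307   0.1157] rot [179.99  -0.    16.03] t 12.9 F [-0.6 -0.3  2.2] grip 0.024
shift mm (tool) [-1.7 -0.2  0.7]
turn z deg 0.029708574821341927
```

View pics/w5.png

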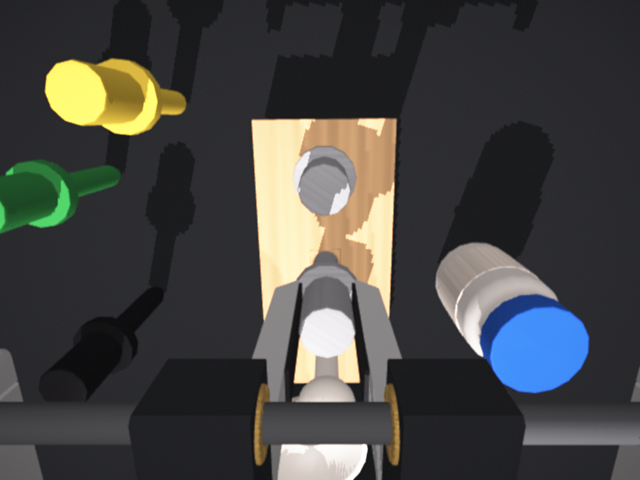

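View pics/s5c.png

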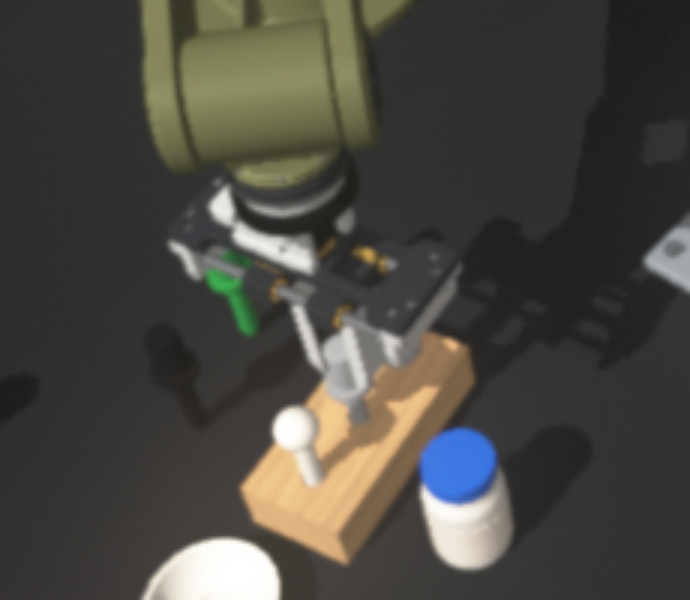

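The long pin is gripped by its head at 24.0 mm width, and the scene view shows its bare shank going into the block. I'll measure how it sits in the jaws, then squeeze harder and lift.

```bash
python3 - <<'E'
from h import *
c=ctrl.calibration('wrist'); o=ctrl.get_obs(); Rt=R.from_euler('xyz',o['eef_rot']).as_matrix()
im=cv2.imread('pics/w5.png');cv2.imwrite('pics/c5.png',cv2.resize(im[240:400,260:400],None,fx=4,fy=3.7))
for uv in[(327,333)]:
    p=onz(c,*uv,.129);print(p,Rt.T@(p-o['ee_pos'])*1000)
E
```

```text
[ 0.47609205 -0.3087024   0.129     ] [  0.23345199   1.84090922 -13.3518772 ]
```

Call:
drive_tool --increments '[[[0, 0, 0], [0, 0, 0], 0.05], [[0, 0, 0], [0, 0, 0], 0.05], [[0, 0, 0], [0, 0, -10], 0.05], [[0, 0, 0], [0, 0, -20], 0.05], [[0, 0, 0], [0, 0, -25], 0.05], [[0, 0, 0], [0, 0, -30], 0.05], [[0, 0, 0], [0, 0, -30], 0.05], [[0, 0, 0], [0, 0, -25], 0.05], [[0, 0, 0], [0, 0, -10], 0.05], [[0, 0, 0], [0, 0, 0], 0.05], [[0, 0, 0], [0, 0, 0], 0.05]]' --squeeze 45

```text
time_s: 14.38
ee_pos: [0.4751, -0.3067, 0.2642]
eef_rot: [-3.14, 0.001, 0.28]
force: [0.3, 0.4, -2.9]
grip_width: 0.0231
```

```bash
python3 - <<'E'
from h import *
to(.5766,.0309,.265)
c=ctrl.calibration('wrist'); im=snap('wrist','w6'); snap('scene','s6')
E
```

```text
pos [ 0.4751 -0.3067  0.2642] rot [-1.7991e+02  7.0000e-02  1.6030e+01] t 14.375 F [ 0.3  0.4 -2.9] grip 0.0231
shift mm (tool) [ 190.8 -296.5   -0.5]
```

View pics/w6.png

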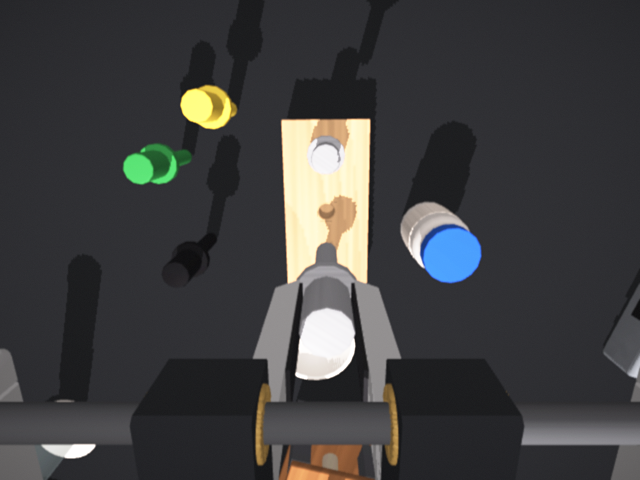

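View pics/s6.png

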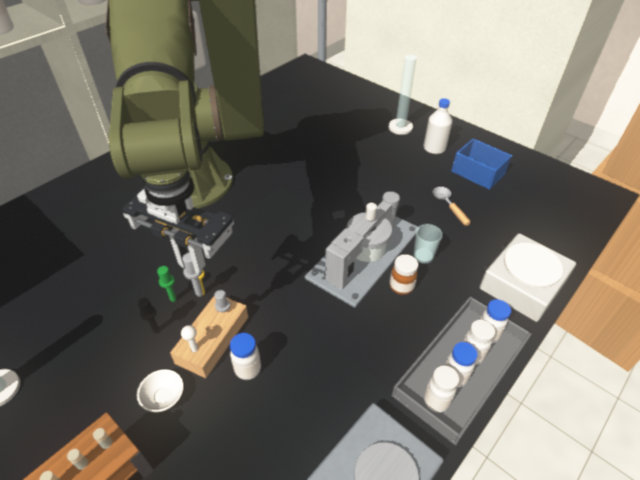

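```bash
python3 - <<'E'
from h import *
c=ctrl.calibration('wrist'); o=ctrl.get_obs(); Rt=R.from_euler('xyz',o['eef_rot']).as_matrix()
im=cv2.imread('pics/w6.png');cv2.imwrite('pics/c6.png',cv2.resize(im[230:390,280:370],None,fx=6,fy=3.7*1,interpolation=cv2.INTER_CUBIC))
for y in(-2,0,2,4): print(y,[proj(c,[o['ee_pos']+Rt@np.array(p)/1000])[0].round(1).tolist() for p in[(0,y,100.7),(0,y-5,100.7),(7,y,95),(-7,y,95),(0,y-7,90),(0,y-17,30.7),(0,y,-13.3)]])
E
```

```text
-2 [[326.5, 242.9], [326.5, 235.9], [336.9, 245.5], [316.1, 245.5], [326.5, 237.6], [326.5, 252.0], [326.5, 324.7]]
0 [[326.5, 245.7], [326.5, 238.7], [336.9, 248.3], [316.1, 248.3], [326.5, 240.5], [326.5, 255.8], [326.5, 329.1]]
2 [[326.5, 248.5], [326.5, 241.5], [336.9, 251.1], [316.1, 251.1], [326.5, 243.4], [326.5, 259.5], [326.5, 333.3]]
4 [[326.5, 251.2], [326.5, 244.3], [336.9, 253.9], [316.2, 253.9], [326.5, 246.3], [326.5, 263.1], [326.5, 337.6]]
```

View pics/c6.png

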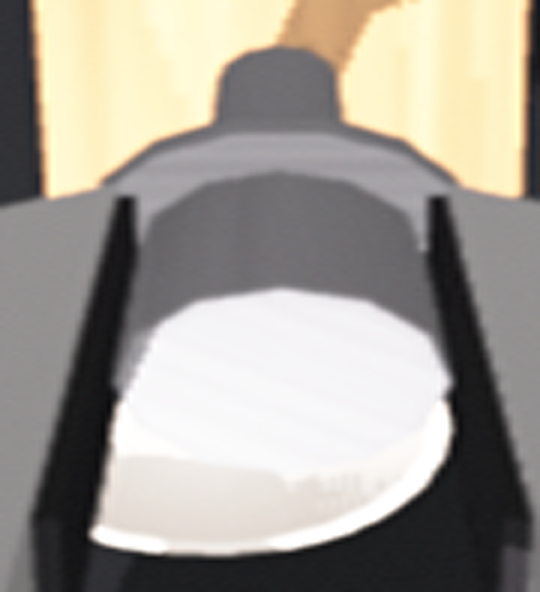

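The pin is held upright: tip edge at (326.6,243), head centre at about (327,332). Its axis is 1.8 mm along tool +y from the TCP. I'll carry it above the fork.

Call:
drive_tool --increments '[[[0, 0, 0], [8, -12, 0], 0.05], [[0, 0, 0], [16, -25, 0], 0.05], [[0, 0, 0], [16, -25, 0], 0.05], [[0, 0, 0], [16, -25, 0], 0.05], [[0, 0, 0], [16, -25, 0], 0.05], [[0, 0, 0], [16, -25, 0], 0.05], [[0, 0, 0], [16, -25, 0], 0.05], [[0, 0, 0], [16, -25, 0], 0.05], [[0, 0, 0], [16, -25, 0], 0.05], [[0, 0, 0], [16, -25, 0], 0.05], [[0, 0, 0], [16, -25, 0], 0.05], [[0, 0, 0], [16, -25, 0], 0.05], [[0, 0, 0], [6.8, -11, 0], 0.05], [[0, 0, 0], [0, 0, 0], 0.05], [[0, 0, 0], [0, 0, 0], 0.05], [[0, 0, 0], [0, 0, 0], 0.05]]'

```text
time_s: 16.48
ee_pos: [0.5764, 0.0314, 0.2655]
eef_rot: [3.141, -0.0, 0.279]
force: [-0.7, -0.0, -1.7]
grip_width: 0.0228
```

```bash
python3 - <<'E'
from h import *
to(.5761,.0326,.24)
c=ctrl.calibration('wrist'); im=snap('wrist','w7'); im=snap('scene','s7')
cv2.imwrite('pics/s7c.png',cv2.resize(im[150:310,260:460,::-1],None,fx=3.9,fy=3.7))
print(proj(c,[[.5766,.0309,.128]]))
E
```

```text
pos [0.5764 0.0314 0.2655] rot [179.99  -0.    15.96] t 16.475 F [-0.7 -0.  -1.7] grip 0.0228
shift mm (tool) [ 0.1 -1.3 25.5]
[[326.59705316 231.85207591]]
```

View pics/w7.png

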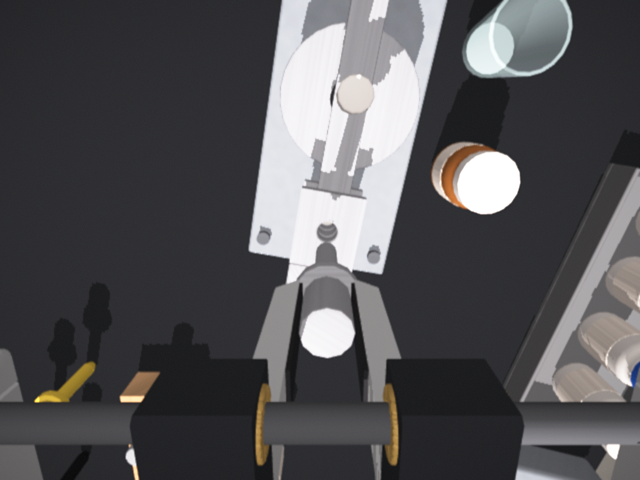

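View pics/s7c.png

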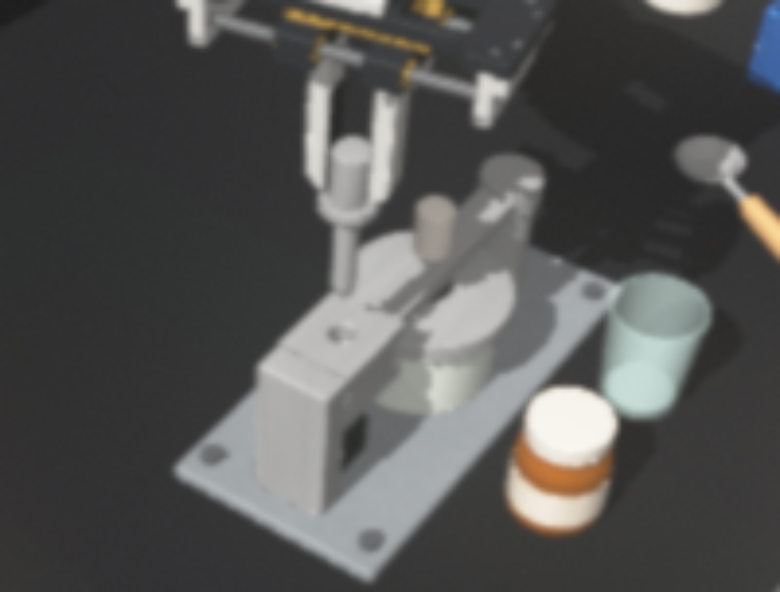

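The fork hole shows at (327,231), matching the predicted (326.6,231.9). I'll correct tool y by −1.3 mm and descend with force checks.

Call:
drive_tool --increments '[[[0, 0, 0], [0, -1.3, 10], 0.05], [[0, 0, 0], [0, 0, 14], 0.05], [[0, 0, 0], [0, 0, 5], 0.05], [[0, 0, 0], [0, 0, 0], 0.05], [[0, 0, 0], [0, 0, 0], 0.05]]'

```text
time_s: 17.2
ee_pos: [0.5763, 0.0334, 0.2368]
eef_rot: [3.141, -0.001, 0.28]
force: [-0.4, 0.1, -2.7]
grip_width: 0.023
```

```bash
python3 - <<'E'
from h import *
to(.5761,.0326,.23)
c=ctrl.calibration('wrist'); im=snap('wrist','w8')
cv2.imwrite('pics/w8c.png',cv2.resize(im[180:340,230:430,::-1],None,fx=3.9,fy=3.7))
E
```

```text
pos [0.5763 0.0334 0.2368] rot [ 1.7999e+02 -3.0000e-02  1.6020e+01] t 17.2 F [-0.4  0.1 -2.7] grip 0.023
shift mm (tool) [-0.4  0.7  6.8]
```

View pics/w8c.png

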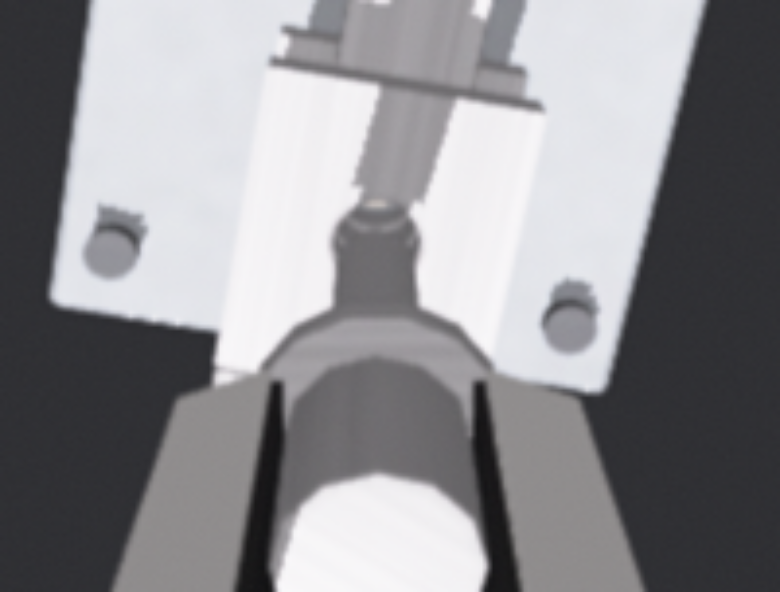

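The pin tip and hole line up laterally (crop x 377 against 376), and the TCP is 0.7 mm off in y, which I'll fix. Now I'll start the insertion.

Call:
drive_tool --increments '[[[0, 0, 0], [-0.2, 0.7, 0], 0.05], [[0, 0, 0], [0, 0, 3], 0.05], [[0, 0, 0], [0, 0, 3], 0.05], [[0, 0, 0], [0, 0, 2], 0.05], [[0, 0, 0], [0, 0, 0], 0.05]]'

```text
time_s: 17.88
ee_pos: [0.5761, 0.0327, 0.2282]
eef_rot: [-3.141, 0.0, 0.28]
force: [0.1, 1.1, -2.7]
grip_width: 0.0236
```

Call:
drive_tool --increments '[[[0, 0, 0], [0, 0, 2], 0.05], [[0, 0, 0], [0, 0, 2], 0.05], [[0, 0, 0], [0, 0, 0], 0.05]]'

```text
time_s: 18.25
ee_pos: [0.5761, 0.0327, 0.2243]
eef_rot: [-3.142, 0.0, 0.28]
force: [0.1, -0.1, -3.5]
grip_width: 0.0232
```

The tip is inside the mouth without contact. I'll continue in stages.

Call:
drive_tool --increments '[[[0, 0, 0], [0, 0, 4], 0.05], [[0, 0, 0], [0, 0, 4], 0.05], [[0, 0, 0], [0, 0, 4], 0.05], [[0, 0, 0], [0, 0, 4], 0.05], [[0, 0, 0], [0, 0, 0], 0.05]]'

```text
time_s: 18.88
ee_pos: [0.576, 0.0327, 0.2081]
eef_rot: [-3.141, 0.001, 0.28]
force: [0.5, -0.2, -2.9]
grip_width: 0.0231
```

Call:
drive_tool --increments '[[[0, 0, 0], [0, 0, 4], 0.05], [[0, 0, 0], [0, 0, 4], 0.05], [[0, 0, 0], [0, 0, 4], 0.05], [[0, 0, 0], [0, 0, 4], 0.05], [[0, 0, 0], [0, 0, 0], 0.05]]'

```text
time_s: 19.5
ee_pos: [0.576, 0.0327, 0.1921]
eef_rot: [-3.141, 0.001, 0.28]
force: [-0.3, -0.4, -2.3]
grip_width: 0.0232
```

Call:
drive_tool --increments '[[[0, 0, 0], [0, 0, 4], 0.05], [[0, 0, 0], [0, 0, 4], 0.05], [[0, 0, 0], [0, 0, 4], 0.05], [[0, 0, 0], [0, 0, 3], 0.05], [[0, 0, 0], [0, 0, 0], 0.05]]'

```text
time_s: 20.12
ee_pos: [0.576, 0.0327, 0.1772]
eef_rot: [-3.141, 0.0, 0.28]
force: [-0.0, -0.4, -2.2]
grip_width: 0.0233
```

Call:
drive_tool --increments '[[[0, 0, 0], [0, 0, 2], 0.05], [[0, 0, 0], [0, 0, 2], 0.05], [[0, 0, 0], [0, 0, 2], 0.05], [[0, 0, 0], [0, 0, 0], 0.05]]'

```text
time_s: 20.62
ee_pos: [0.5763, 0.0327, 0.1719]
eef_rot: [3.141, -0.001, 0.28]
force: [-0.5, -0.2, 2.2]
grip_width: 0.0232
```

The plunger was met at TCP z≈0.172, as expected. Home is about 14 mm further, so I'll keep pushing slowly.

Call:
drive_tool --increments '[[[0, 0, 0], [0, 0, 2], 0.05], [[0, 0, 0], [0, 0, 2], 0.05], [[0, 0, 0], [0, 0, 2], 0.05], [[0, 0, 0], [0, 0, 2], 0.05], [[0, 0, 0], [0, 0, 0], 0.05]]'

```text
time_s: 21.25
ee_pos: [0.5763, 0.0327, 0.1639]
eef_rot: [3.141, -0.001, 0.28]
force: [0.3, 0.9, 5.1]
grip_width: 0.0231
```

Call:
drive_tool --increments '[[[0, 0, 0], [0, 0, 2], 0.05], [[0, 0, 0], [0, 0, 2], 0.05], [[0, 0, 0], [0, 0, 1], 0.05], [[0, 0, 0], [0, 0, 0], 0.05]]'

```text
time_s: 21.75
ee_pos: [0.5763, 0.0327, 0.1588]
eef_rot: [3.141, -0.001, 0.28]
force: [-1.3, 0.2, 4.3]
grip_width: 0.0235
```

Call:
drive_tool --increments '[[[0, 0, 0], [0, 0, 1], 0.05], [[0, 0, 0], [0, 0, 1], 0.05], [[0, 0, 0], [0, 0, 0], 0.05]]'

```text
time_s: 22.12
ee_pos: [0.5764, 0.0327, 0.1587]
eef_rot: [3.141, -0.002, 0.28]
force: [-10.2, -0.2, 22.1]
grip_width: 0.0232
```

The pin stalled at z = 0.1587 with 22 N, exactly the expected seated height (0.1157 + 0.043). I'll release, rise and check.

Call:
drive_tool --increments '[[[0, 0, 0], [0, 0, -1], 0.05], [[0, 0, 0], [0, 0, 0], 0.5], [[0, 0, 0], [0, 0, 0], 0.5], [[0, 0, 0], [0, 0, 0], 0.5], [[0, 0, 0], [0, 0, 0], 0.5], [[0, 0, 0], [0, 0, -15], 0.5], [[0, 0, 0], [0, 0, -25], 0.5], [[0, 0, 0], [0, 0, -30], 0.5], [[0, 0, 0], [0, 0, -30], 0.5], [[0, 0, 0], [-30, 0, -10], 0.5], [[0, 0, 0], [-50, 0, 0], 0.5], [[0, 0, 0], [-50, 0, 0], 0.5], [[0, 0, 0], [-50, 0, 0], 0.5], [[0, 0, 0], [0, 0, 0], 0.5]]'

```text
time_s: 23.88
ee_pos: [0.4015, -0.0174, 0.2691]
eef_rot: [3.14, -0.003, 0.279]
force: [-0.0, 0.3, 0.1]
grip_width: 0.047
```

```bash
python3 - <<'E'
from h import *
to(.5761,.0326,.3)
im=snap('scene','s9');cv2.imwrite('pics/s9c.png',cv2.resize(im[150:310,260:460,::-1],None,fx=3.9,fy=3.7,interpolation=cv2.INTER_CUBIC))
im=snap('top','t9');cv2.imwrite('pics/t9c.png',cv2.resize(im[170:290,170:480,::-1],None,fx=2.5,fy=2.5,interpolation=cv2.INTER_CUBIC))
print('pred top of grip .172 /.173:',proj(ctrl.calibration('scene'),[[.5766,.0309,.172],[.5766,.0309,.186],[.5766,.0309,.136],[.5766,.0309,.128]]))
E
```

```text
pos [ 0.4015 -0.0174  0.2691] rot [ 1.7993e+02 -1.4000e-01  1.5960e+01] t 23.875 F [-0.   0.3  0.1] grip 0.047
shift mm (tool) [ 1.817e+02 -1.000e-01 -3.050e+01]
pred top of grip .172 /.173: [[347.60571449 226.26433869]
 [347.90200249 221.78779878]
 [346.86901686 237.39491554]
 [346.71004363 239.79680162]]
```

View pics/s9c.png

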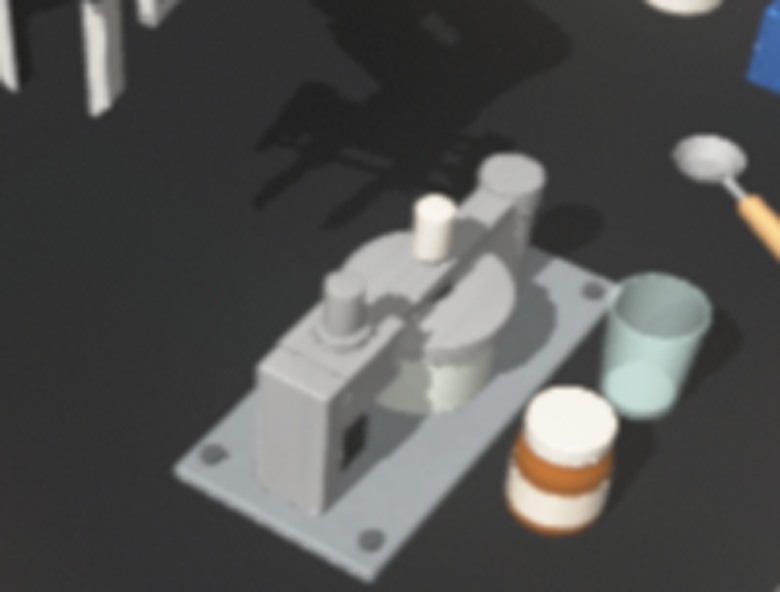

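View pics/t9c.png

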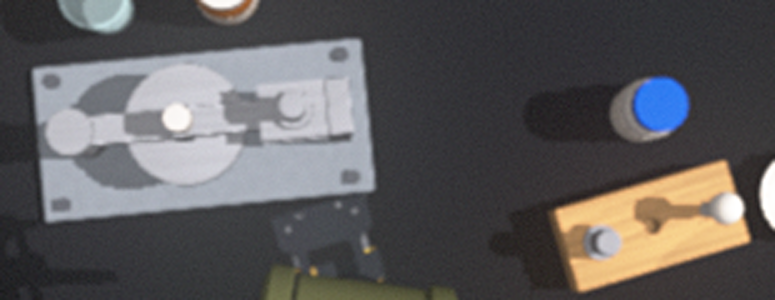

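The grip top is at (348,226) against a predicted (347.6,226.3) for the seated height; 14 mm higher would show at row 222. The flange rests on the fork and the short pin and pestle are in place. Handing in.

```bash
python3 -c "
from h import *
print(ctrl.hand_in())"
```

```text
the job is handed in; nothing more can be done
None
```

The vessel is closed: the bar is against its stop inside the fork and the long pin is pushed fully home. The job was handed in at about 24 s, with the gripper open and about 0.17 m clear of the frame.

- **Bar:** I pinched the white knob and swung the bar round until it stalled firmly, with the force rising to 23 N. The wrist view then showed the bar hole in line with the fork hole.
- **Pin:** I took the long steel pin from the middle hole of the block and pushed it down. It met the plunger where expected and stalled at TCP height 0.1587 m with 22 N, which is the height worked out for a seated head.
- **Last checks:** After release, the scene picture showed the head's top at (348, 226), against (347.6, 226.3) calculated for fully home. The short pin, pestle, jars and beaker looked undisturbed.
- **Disagreement:** The top camera placed the fork hole and the pin about 1.7 mm off from the wrist camera. I used the wrist values, which agreed with where the knob stopped, and the pin went in without side contact.

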